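Clear the stopped bench saw with the push stick, then clip the stick away

ROBOT

A 6-joint arm with a two-finger parallel gripper is mounted at the origin on the work surface; the furniture and walls round the work are solid. World frame = base frame: x ahead of the robot, y to its left, z up, the work surface at z = 0. Lengths are in m, angles in degrees, forces in N, time in s.
With the tool pointing down it reaches from about 0.275 to 0.725 m from the base axis. Payload 15.9 kg.
Tool frame: the origin (TCP) lies midway between the tips of the shut fingers; the grasp point (between the pads) lies 19 mm behind it; z points along the fingers, y is the line along which they close (so a half turn about z gives the same grasp; the last joint's range is limited). The gripper opens to 85 mm and grips with 20 to 120 N. Pads are 22 mm wide; open, the fingers measure 114 mm over their backs; the gripper's body (76 mm by 85 mm) begins 54 mm behind the grasp point. The pads swing forward as they close: fully open they stand 13 mm farther back than shut.
Start: joints at [-63.942, 12.198, -1.971, 75.831, 0, 90], TCP at [0.22, -0.449, 0.231] pointing down, gripper open.
Joint ranges: [-170.91, 170.91], [-42.67, 98.43], [-65.05, 77.54], [-120.47, 116.71], [-90, 82.35], [-180, 180]. Speed limits (degrees/s): [108.29, 108.29, 136.94, 147.25, 180, 180].

INTERFACE

Orientations are given as a 3x3 rotation matrix whose columns are the frame's x, y, z axes.
In Python, from cell import sensors, read_camera, env gives the robot as it stands. The module is installed in compiled form; this text tells all that it offers.
- The arm moves only by the tool send_rows, never from a script. Its argument "deltas" is a list of rows, each an object of numbers: "gripper": the closure, from 0 (fully open) to 1 (shut); "x", "y", "z": the shift along the tool's x, y, z in m; "roll": the turn about the tool's z in rad. In form: [{"gripper": .., "x": .., "y": .., "z": .., "roll": ..}, ...]. A call has 1 to 20 rows; each row shifts and turns the commanded pose from where the row before left it, along the tool's axes as they then stand; what a row does not reach is not made up. A row lasts 1/8 s, in which the tool goes at most 62.5 mm and 10.7 degrees, less where a joint would pass 70% of its speed; a pose out of reach is approached as far as the arm can. A call is refused whole if a number of a shift passes 0.0625 or a number of a turn 0.188, either way. A call with a gripper value outside its range is refused whole. The fingers move at their own pace and stop on an object; "force" is the grip in N (left out, the last holds). Time passes only in rows, so rows that do not move let the fingers close. It gives the time, the measured TCP pose, the force, the opening and the grip force at its end, in the units of the state.
- sensors.get_obs(): the state, without advancing time (a new reading comes with each control period).
- read_camera(name): name is "scene" or "top" or "wrist"; returns a dict with "frame" (420x560x3 uint8, red, green, blue), "mtx" (3x3 intrinsics, pixels), "eye" and "orientation" of the camera in the world; the wrist camera has in their place "T_tool_cam" (4x4, takes a point from camera to tool coordinates, whose origin is the TCP and whose axes are the flange's). Camera axes: x right, y down, z forward; pixel columns grow to the right and rows downward; lengths in m; the calibration is good to about 2 mm. A picture is of the moment at which its call begins: read the wrist's pose just before it. There is no depth.
- env.close_job(): hands the job in; it is judged then, once.
The state is a dict: "t": time; "q": joint angles; "qvel": joint speeds; "effort": joint torques, N m; "ee_pos": TCP position; "tool_rot": TCP orientation; "force": force on the tool from outside, world axes, zero at the start; "moment": the same for the moment, N m; "finger_gap": opening from 0.0 (shut) to 1.0 (fully open); "grip_force": force on a finger pad.
Only numpy, scipy, OpenCV 4.12 (cv2) and the standard library are available. Lean on these libraries where they do the work, as an engineer would, in place of code of your own. Each camera call takes 0.05 s, during which the arm holds its last target. There are 200 camera calls.

TASK

The bench saw is stopped, but two pine offcuts, a thick block and a thin strip, still lie either side of its blade. Use the push stick to push both of them along the saw table, off the outfeed end and into the scrap bin that stands there; never touch the offcuts or the blade with the gripper itself. Then put the push stick back on its clip rail: lay it, the right way up, over the two spring clips, press it down gently, without forcing it, until it has snapped fully home in both, and let go. Leave the wax tin and the chisel where they are.

Things in the scene. Friction and masses are not known exactly. Their poses are not given: they have to be found in the camera images.
- push_stick: Push stick: straight pale plywood bar 16 mm wide, 30 mm high, 247 mm long, about 75 g, loose. Origin on its underside at the grip point, midway between its two clip points; x along it to the notched front end, z up; tail at x = -100 mm. Starts flat on the bench right of the saw, front towards the robot. No pose while held; it may turn a little between the fingers when its tip is loaded.
- stick_front (a point): Clip point on the stick's underside, x = 70 mm. The stick's front beyond it: the heel's tip is at x = 140 mm on the underside; above it a bird's-mouth notch, whose face leans back to x = 133 mm at 8.4 mm height, then a nose that overhangs to x = 147 mm at 20 to 22 mm height.
- stick_back (a point): Clip point on the stick's underside, x = -70 mm. With the stick's front dipped about 0.66 rad the notch's face stands upright and pushes a piece's back edge; the nose is then 12 mm above and 18 mm ahead of the heel's tip and passes over thin pieces or bears on thick ones.
- saw: Small bench saw, fixed. Origin mid underside, x away from the robot, y along the feed to the outfeed end (robot's left). Flat table 220 (x) by 240 mm (y), top 90 mm above the origin. Fence on it from x = 62 to 84 mm, 34 mm above the table; fence clamp and knob at the infeed end reach y = -144 mm, 122 mm high. A handwheel sticks out to x = -134 mm below the table.
- outfeed_edge (a point): Middle of the saw table's outfeed edge, on the table top (saw x = 0, y = 120, z = 90 mm).
- blade: Stopped blade with the riving knife behind it, fixed; same origin and axes as the saw. Both in the plane x = 0, 2.4 mm thick. The blade comes through the table from y = -36 to 36 mm and stands 22 mm above it, the knife from y = 46 to 59 mm, 18 mm above it. The gripper must not touch either.
- scrap_bin: Open grey steel scrap bin, fixed, 5 to 10 mm beyond the saw's outfeed edge. Origin mid underside, axes like the saw's. 210 mm (x) by 165 mm (y) outside, walls 3 mm, rolled rim 75 mm high, 15 mm lower than the saw table.
- offcut_block: Thick pine offcut 45 x 110 x 38 mm (x, y, z), 0.06 to 0.13 kg, loose; origin mid underside. On the saw table between blade and fence, its length along the feed.
- offcut_strip: Thin pine offcut 40 x 110 x 8 mm (x, y, z), 0.02 to 0.04 kg, loose; origin mid underside. On the saw table on the robot's side of the blade, its length roughly along the feed.
- clip_rail: The stick's rail, fixed, far right: wooden batten 190 x 44 x 14 mm, origin mid underside, x along it (robot's y or so). Over x = 70 mm (a) and -70 mm (b) stand spring-steel clips opening upward, 22 mm long. Their studs are screwed to unlike heights: each seat, where the stick's underside ends up, is 30 to 46 mm above the origin, changes every time and must be felt; the stick may end sloping.
- foot_a (a point): Foot of clip a: batten top at x = 70 mm. From a clip's seat up: leaves 22 mm apart, two beads at 31 mm that leave 11 mm between them, flared lips 23 mm apart at 42 mm. The stick goes straight down between the lips; the beads ride on its sides and snap over its top edges when it is on the seat. Entering takes 5 to 8 N a clip, then about 2 N until it snaps and stops hard.
- foot_b (a point): Foot of clip b: batten top at x = -70 mm. A stick lying in the clips' mouths can be pushed down from above between the clips, 40 mm either side of its middle, with closed fingers. Push slowly, about 15 mm/s: more than 60 N between the stick and the rail with its clips counts as forcing.
- jaw_a1 (a joint): Opening of one jaw of clip a, rad: 0 closed, about 0.08 while its bead rides on the stick's side; back to about 0 once the stick has snapped home beneath it (0 too when nothing is in the clip).
- jaw_a2 (a joint): Opening of the other jaw of clip a, likewise.
- jaw_b1 (a joint): Opening of one jaw of clip b, likewise.
- jaw_b2 (a joint): Opening of the other jaw of clip b, likewise.
- wax_tin: Bystander: round tin 70 mm across, 45 mm high, loose, at the back between saw and clip rail. Leave it (25 mm).
- chisel: Bystander: bench chisel 262 mm long, loose, along the back edge behind the saw. Leave it (25 mm).

How it is judged (in metres and radians):
On the way:
1. both offcuts have been pushed into the scrap bin and lie still there (x of offcut_block in the frame of scrap_bin between -0.1 and 0.1 m and y of offcut_block in the frame of scrap_bin between -0.078 and 0.078 m and z of each of offcut_block, offcut_strip in the frame of scrap_bin below 0.085 m and linear speed of each of offcut_block, offcut_strip below 0.05 m/s and x of offcut_strip in the frame of scrap_bin between -0.1 and 0.1 m and y of offcut_strip in the frame of scrap_bin between -0.078 and 0.078 m), for 0.2 s.
At the end, for the whole second after the job is handed in: both offcuts lie still inside the scrap bin, origins under 85 mm high; the push stick lies still and upright in both clips: all four jaws closed over it (under 0.03 rad), its clip points within 4 mm of the rail's centre line and 27 to 49 mm high, its middle within 50 mm of the rail's (all of step 1 and z of stick_front in the frame of clip_rail between 0.027 and 0.049 m and y of stick_front in the frame of clip_rail between -0.004 and 0.004 m and z of stick_back in the frame of clip_rail between 0.027 and 0.049 m and y of stick_back in the frame of clip_rail between -0.004 and 0.004 m and value of joint each of jaw_a1, jaw_a2, jaw_b1, jaw_b2 below 0.03 rad and x of push_stick in the frame of clip_rail between -0.05 and 0.05 m and linear speed of push_stick below 0.03 m/s and angle between push_stick's own z axis and vertical below 0.15 rad); the robot touches nothing.
It fails at once if the gripper or the arm touches an offcut (contact force between any of the fingers, the arm and offcut_block above 0.3 N or contact force between any of the fingers, the arm and offcut_strip above 0.3 N).
It fails at once if the gripper or the arm touches the saw blade or its riving knife (contact force between any of the fingers, the arm and blade above 0.3 N).
It fails at once if the stick is forced: more than 60 N between it and the clip rail with its clips (contact force between push_stick and clip_rail above 60 N).
It fails at once if a bystander is shoved more than 25 mm (distance of any of wax_tin, chisel from where it was at the start of the episode above 0.025 m).
It also fails if it takes over 72 s, if anything falls off the work surface, if the arm or the gripper's body presses on something with over 40 N, if the wrist force passes 120 N, or if a joint passes its speed limit or range.

## Working session

There is one attempt and no reset: what is moved stays moved. The work goes in short steps, Python scripts to look and compute and a tool call to move; the robot and the scene stay as the last step left them, time stands still between calls to the robot, and variables do not carry over. Pictures are saved under pics/ and viewed, at most 10 in all, crops included, and the job is handed in when it is done.

Besides the shell and the picture viewer there is one more tool, called after ">>>" as name(argument=value, ...) on one line, values as JSON. send_rows: Moves the arm, as the interface text tells. Its arguments: {"type":"object","properties":{"deltas":{"type":"array"},"force":{"type":"number"}},"required":["deltas"]}

```bash
mkdir -p pics
cat > h.py <<'E'
import numpy as np, cv2
from cell import sensors, read_camera, env
def ray(c,u,v,z):
    d=np.array(c["orientation"])@np.linalg.inv(c["mtx"])@np.array([u,v,1.]);e=np.array(c["eye"])
    return e+d*(z-e[2])/d[2]
def proj(c,p):
    q=np.array(c["mtx"])@(np.array(c["orientation"]).T@(np.array(p)-np.array(c["eye"])));return q[:2]/q[2]
def wrist():
    o=sensors.get_obs();c=read_camera("wrist");T=np.array(c["T_tool_cam"]);R=np.array(o["tool_rot"])
    c["eye"]=np.array(o["ee_pos"])+R@T[:3,3];c["orientation"]=R@T[:3,:3];return o,c
def save(n,c,s=1.4): cv2.imwrite("pics/"+n+".png",cv2.resize(c["frame"][:,:,::-1],None,fx=s,fy=s))
E
python3 - <<'E'
from h import *
for n in("scene","top"):
    c=read_camera(n);save(n+"0",c);print(n,c["eye"],np.round(c["orientation"],3).tolist(),np.round(c["mtx"],1).tolist())
o=sensors.get_obs();print({k:np.round(v,3).tolist() for k,v in o.items()})
E
```

```text
scene [-0.29670361  0.59117566  1.33474068] [[-0.645, -0.586, 0.49], [-0.764, 0.495, -0.413], [-0.001, -0.641, -0.768]] [[524.5, 0.0, 290.7], [0.0, 524.5, 206.1], [0.0, 0.0, 1.0]]
top [ 0.37243659 -0.0877069   1.22500961] [[-0.005, -0.994, 0.111], [-1.0, 0.008, 0.026], [-0.027, -0.111, -0.994]] [[423.4, 0.0, 277.8], [0.0, 423.4, 213.6], [0.0, 0.0, 1.0]]
{'t': 0.1, 'q': [-63.942, 12.222, -2.003, 75.83, 0.002, 90.0], 'qvel': [0.05, -0.086, -0.006, -0.031, 0.009, 0.154], 'effort': [-0.001, -68.725, 48.78, 0.012, -0.0, 0.0], 'ee_pos': [0.22, -0.449, 0.231], 'tool_rot': [[0.898, 0.439, -0.0], [0.439, -0.898, 0.001], [0.0, -0.001, -1.0]], 'force': [0.29, -0.96, 0.177], 'moment': [-0.033, 0.007, 0.01], 'grip_force': 0.0, 'finger_gap': 1.0}
```

View pics/top0.png

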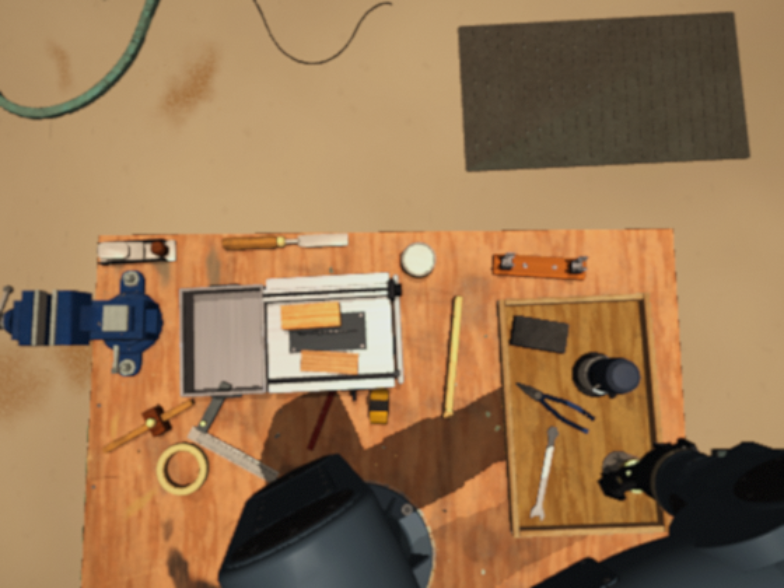

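View pics/scene0.png

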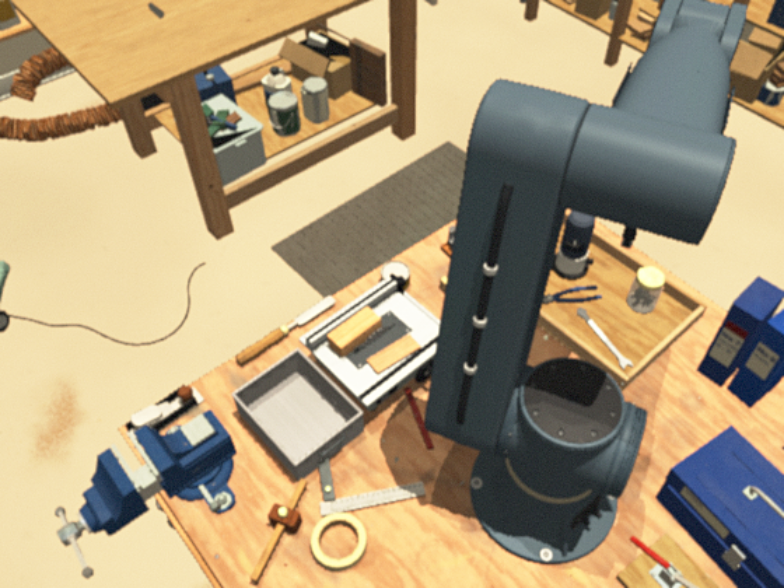

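The views show the saw centre at about (333,333) in the 784 px top picture, with the bin to its left. The block is at (310,317) and the strip at (330,362). The stick runs from (458,297) to (449,415), the rail is at (540,266) and the tin at (417,260).

Run:
```python
from h import *
c=read_camera("top");f=c["frame"];hsv=cv2.cvtColor(f,cv2.COLOR_RGB2HSV)
def at(u,v):
    u,v=int(u/1.4),int(v/1.4);print((u,v),hsv[v,u],end=' ')
for p in [(454,350),(310,317),(330,362),(540,266),(380,330),(470,350),(225,340),(350,330)]: at(*p)
print()
def box(name,lo,hi,roi,z):
    u0,v0,u1,v1=[int(a/1.4) for a in roi];m=np.zeros(f.shape[:2],np.uint8)
    m[v0:v1,u0:u1]=cv2.inRange(hsv,np.array(lo),np.array(hi))[v0:v1,u0:u1]
    k=max(cv2.findContours(m,0,2)[0],key=cv2.contourArea)
    P=np.array([ray(c,u,v,z)[:2] for u,v in k[:,0]+0.0],np.float32)*1000
    r=cv2.minAreaRect(P);print(name,np.round(r[0],1),np.round(r[1],1),round(r[2],1),np.round(cv2.boxPoints(r)).tolist())
box("stick",(20,60,120),(35,200,255),(435,285,475,425),.03)
box("block",(8,100,150),(20,255,255),(275,290,345,335),.128)
box("strip",(8,80,150),(20,255,255),(290,345,365,380),.098)
box("table",(0,0,170),(180,45,255),(255,290,405,395),.09)
box("rail",(0,150,80),(14,255,255),(490,245,590,282),.014)
cv2.imwrite("pics/c.png",cv2.resize(f[170:290,120:430,::-1],None,fx=2.58,fy=2.58,interpolation=2))
```

```text
(324, 250) [ 26 120 232] (221, 226) [ 16 169 231] (235, 258) [ 15 152 226] (385, 190) [ 12 216 196] (271, 235) [ 42  11 232] (335, 250) [ 13 162 203] (160, 242) [ 14  50 175] (250, 235) [19 30 69] 
stick [ 395.1 -184.7] [ 15.4 230.6] 84.2 [[280.0, -181.0], [509.0, -204.0], [511.0, -189.0], [281.0, -165.0]]
block [466.3  88.2] [ 46.2 110.1] 3.8 [[440.0, 142.0], [447.0, 32.0], [493.0, 35.0], [486.0, 145.0]]
strip [380.2  55.9] [109.4  41.7] 85.9 [[356.0, 3.0], [397.0, -0.0], [405.0, 109.0], [363.0, 112.0]]
table [430.5 -15.2] [143.8  94.7] 3.5 [[356.0, 28.0], [362.0, -67.0], [505.0, -58.0], [499.0, 36.0]]
rail [ 580.7 -364.8] [200.1  73.1] 89.4 [[543.0, -464.0], [616.0, -465.0], [618.0, -265.0], [545.0, -264.0]]
```

View pics/c.png

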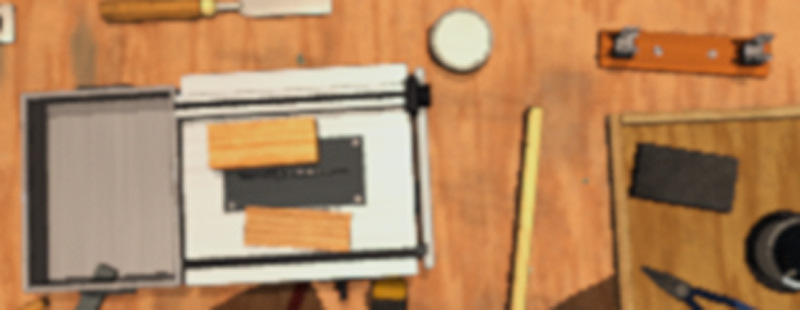

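>>> send_rows(deltas=[{"roll": 0.15,"gripper": 0}])

```text
$.deltas[0]: bad value
```

```bash
python3 -c "
from h import *
o=sensors.get_obs();print(o['t'],np.round(o['q'],1),o['tool_rot'])"
```

```text
0.15 [-63.9  12.2  -2.   75.8   0.   90. ] [[ 8.98368471e-01  4.39242488e-01 -3.56893075e-04]
 [ 4.39242633e-01 -8.98368169e-01  7.35806327e-04]
 [ 2.57602349e-06 -8.17787859e-04 -9.99999666e-01]]
```

>>> send_rows(deltas=[{"gripper": 0,"x": 0,"y": 0,"z": 0,"roll": 0.15}])

```text
t: 0.28
ee_pos: [0.2196, -0.449, 0.2311]
tool_rot: [[0.955, 0.298, -0.0], [0.298, -0.955, 0.0], [-0.0, -0.001, -1.0]]
force: [-0.2, -0.2, 0.8]
finger_gap: 1.0
grip_force: 0.0
```

Run:
```python
from h import *
o=sensors.get_obs();print(o['t'],np.round(o['q'],1),np.round(o['tool_rot'],3).tolist())
c=read_camera("top")
for n,x,y,z in [("slotUL",223,170,.09),("slotUR",364,137,.09),("slotLR",364,208,.09),("slotLL",226,212,.09),("bladeL",258,176,.1),("bladeR",348,170,.1),("edgeT",181,78,.09),("edgeB",185,282,.09),("TR",408,68,.09),("BR",417,273,.09),("fenceL",182,118,.09),("fenceR",405,110,.09),("binTL",23,96,.075),("binBL",25,288,.075),("binTR",175,90,.075),("binBR",182,283,.075),
 ("clipa",624,44,.07),("clipb",756,50,.07),("railTL",601,31,.014),("railBL",600,67,.014),("railTR",772,37,.014),("railBR",770,76,.014),("tin",461,40,.045),("stickN",536,108,.03),("clampR",430,95,.12)]:
    print(n,np.round(ray(c,120+x/2.58,170+y/2.58,z)*1000)[:2])
```

```text
0.275 [-63.9  12.2  -2.   75.8  -0.   98.7] [[0.955, 0.298, -0.0], [0.298, -0.955, 0.0], [-0.0, -0.001, -1.0]]
slotUL [440. 134.]
slotUR [474. -13.]
slotLR [400. -13.]
slotLL [397. 131.]
bladeL [433.  96.]
bladeR [439.   3.]
edgeT [538. 180.]
edgeB [325. 172.]
TR [546. -60.]
BR [333. -68.]
fenceL [495. 178.]
fenceR [502. -56.]
binTL [522. 354.]
binBL [319. 345.]
binTR [527. 190.]
binBR [323. 179.]
clipa [ 573. -289.]
clipb [ 565. -429.]
railTL [ 598. -274.]
railBL [ 557. -272.]
railTR [ 589. -464.]
railBR [ 545. -460.]
tin [ 583. -117.]
stickN [ 510. -198.]
clampR [514. -83.]
```

>>> send_rows(deltas=[{"gripper": 0,"x": 0,"y": 0,"z": 0,"roll": -0.1825},{"gripper": 0,"x": 0,"y": 0,"z": 0,"roll": -0.1825},{"gripper": 0,"x": 0,"y": 0,"z": 0,"roll": -0.1825},{"gripper": 0,"x": 0,"y": 0,"z": 0,"roll": -0.1825},{"gripper": 0,"x": 0,"y": 0,"z": 0,"roll": -0.1825},{"gripper": 0,"x": 0,"y": 0,"z": 0,"roll": -0.1825},{"gripper": 0,"x": 0,"y": 0,"z": 0,"roll": -0.1825},{"gripper": 0,"x": 0,"y": 0,"z": 0,"roll": -0.1825},{"gripper": 0,"x": 0,"y": 0,"z": 0,"roll": -0.1825},{"gripper": 0,"x": 0,"y": 0,"z": 0,"roll": -0.1825},{"gripper": 0,"x": 0,"y": 0,"z": 0,"roll": -0.1825},{"gripper": 0,"x": 0,"y": 0,"z": 0,"roll": -0.1825},{"gripper": 0,"x": 0,"y": 0,"z": 0,"roll": -0.1825},{"gripper": 0,"x": 0,"y": 0,"z": 0,"roll": -0.1825},{"gripper": 0,"x": 0,"y": 0,"z": 0,"roll": -0.1825}])

```text
t: 2.2
ee_pos: [0.2196, -0.449, 0.2311]
tool_rot: [[-0.996, 0.091, -0.0], [0.091, 0.996, 0.0], [0.0, 0.0, -1.0]]
force: [-0.6, 0.7, 0.7]
finger_gap: 1.003
grip_force: 0.0
```

>>> send_rows(deltas=[{"gripper": 0,"x": -0.025,"y": 0.035,"z": 0,"roll": 0},{"gripper": 0,"x": -0.025,"y": 0.035,"z": 0,"roll": 0},{"gripper": 0,"x": -0.025,"y": 0.035,"z": 0,"roll": 0},{"gripper": 0,"x": -0.025,"y": 0.035,"z": 0,"roll": 0},{"gripper": 0,"x": -0.025,"y": 0.035,"z": 0.01,"roll": 0},{"gripper": 0,"x": -0.025,"y": 0.035,"z": 0.01,"roll": 0},{"gripper": 0,"x": -0.025,"y": 0.035,"z": 0.01,"roll": 0},{"gripper": 0,"x": -0.028,"y": 0.035,"z": 0,"roll": 0},{"gripper": 0,"x": 0,"y": 0,"z": 0,"roll": 0},{"gripper": 0,"x": 0,"y": 0,"z": 0,"roll": 0}])

```text
t: 3.45
ee_pos: [0.4491, -0.1907, 0.2012]
tool_rot: [[-0.995, 0.097, -0.0], [0.097, 0.995, -0.0], [0.0, -0.0, -1.0]]
force: [-0.6, 0.2, -0.2]
finger_gap: 1.0
grip_force: 0.0
```

Run:
```python
from h import *
o,c=wrist();save("w1",c);print(o["t"],np.round(o["q"],1),o["ee_pos"],np.round(o["tool_rot"],3).tolist(),c["eye"])
f=c["frame"];hsv=cv2.cvtColor(f,cv2.COLOR_RGB2HSV);m=cv2.inRange(hsv,np.array((21,50,60)),np.array((36,220,255)))
k=max(cv2.findContours(m,0,2)[0],key=cv2.contourArea)
P=np.array([ray(c,u,v,.03)[:2] for u,v in k[:,0]+0.0],np.float32)*1000
r=cv2.minAreaRect(P);print(np.round(r[0],1),np.round(r[1],1),r[2],np.round(cv2.boxPoints(r)).tolist())
```

```text
3.45 [-23.   11.2  -7.5  71.3  -0.  -17.4] [ 0.4491378  -0.19071783  0.20116681] [[-0.995, 0.097, -0.0], [0.097, 0.995, -0.0], [0.0, -0.0, -1.0]] [ 0.36855582 -0.18235624  0.34435077]
[ 368.  -183.1] [ 12.  170.8] 84.01161193847656 [[282.0, -180.0], [452.0, -198.0], [454.0, -186.0], [284.0, -168.0]]
```

View pics/w1.png

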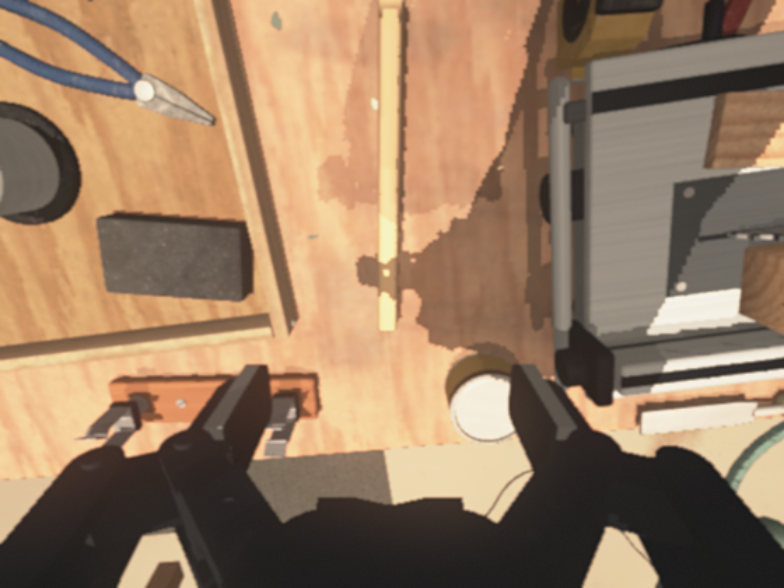

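Run:
```python
from h import *
o,c=wrist()
for u,v in [(380,330),(394,330),(387,330),(381,200),(404,200),(381,14),(403,10),(391,2)]: print(u,v,np.round(ray(c,u/1.4,v/1.4,.03)*1000,1)[:2])
print(proj(c,o["ee_pos"])*1.4, proj(c,[.449,-.19,0.03])*1.4)
for n,u,v,z in [("railTL",112,383,.014),("railBL",112,425,.014),("railTR",316,375,.014),("railBR",316,415,.014),("tin",487,407,.045)]: print(n,np.round(ray(c,u/1.4,v/1.4,z)*1000,1)[:2])
```

```text
380 330 [ 510.3 -204. ]
394 330 [ 511.5 -192.4]
387 330 [ 510.9 -198.2]
381 200 [ 404.7 -192.1]
404 200 [ 406.4 -174.9]
381 14 [ 284.8 -179.5]
403 10 [ 283.9 -164.9]
391 2 [ 278.7 -172.3]
[387.55433974 366.93344025] [389.55977982 256.93276835]
railTL [ 545.9 -453.4]
railBL [ 590.1 -467.4]
railTR [ 556.1 -267.4]
railBR [ 598.2 -273.9]
tin [ 583.1 -120.6]
```

>>> send_rows(deltas=[{"gripper": 0,"x": -0.002,"y": 0,"z": 0.03,"roll": 0},{"gripper": 0,"x": 0,"y": 0,"z": 0.04,"roll": 0},{"gripper": 0,"x": 0,"y": 0,"z": 0.04,"roll": 0},{"gripper": 0,"x": 0,"y": 0,"z": 0.04,"roll": 0},{"gripper": 0,"x": 0,"y": 0,"z": 0.03,"roll": 0},{"gripper": 0,"x": 0,"y": 0,"z": 0.016,"roll": 0},{"gripper": 0,"x": 0,"y": 0,"z": 0,"roll": 0},{"gripper": 1,"x": 0,"y": 0,"z": 0,"roll": 0},{"gripper": 1,"x": 0,"y": 0,"z": 0,"roll": 0},{"gripper": 1,"x": 0,"y": 0,"z": 0,"roll": 0},{"gripper": 1,"x": 0,"y": 0,"z": 0,"roll": 0},{"gripper": 1,"x": 0,"y": 0,"z": 0,"roll": 0},{"gripper": 1,"x": 0,"y": 0,"z": 0,"roll": 0},{"gripper": 1,"x": 0,"y": 0,"z": 0,"roll": 0},{"gripper": 1,"x": 0,"y": 0,"z": 0,"roll": 0}], force=80)

```text
t: 5.42
ee_pos: [0.4517, -0.191, 0.0059]
tool_rot: [[-0.995, 0.099, 0.001], [0.099, 0.995, -0.0], [-0.001, -0.0, -1.0]]
force: [-1.6, -0.1, 9.0]
finger_gap: 0.167
grip_force: 79.1
```

>>> send_rows(deltas=[{"gripper": 1,"x": 0,"y": 0,"z": -0.01,"roll": 0},{"gripper": 1,"x": 0,"y": 0,"z": -0.03,"roll": 0},{"gripper": 1,"x": 0,"y": 0,"z": -0.045,"roll": 0},{"gripper": 1,"x": 0,"y": 0,"z": -0.045,"roll": 0},{"gripper": 1,"x": 0,"y": 0,"z": -0.035,"roll": 0},{"gripper": 1,"x": 0,"y": 0,"z": 0,"roll": 0.14},{"gripper": 1,"x": 0,"y": 0,"z": 0,"roll": 0.14},{"gripper": 1,"x": 0,"y": 0,"z": 0,"roll": 0.14},{"gripper": 1,"x": 0,"y": 0,"z": 0,"roll": 0.14},{"gripper": 1,"x": 0,"y": 0,"z": 0,"roll": 0.14},{"gripper": 1,"x": 0,"y": 0,"z": 0,"roll": 0.14},{"gripper": 1,"x": 0,"y": 0,"z": 0,"roll": 0.14},{"gripper": 1,"x": 0,"y": 0,"z": 0,"roll": 0.14},{"gripper": 1,"x": 0,"y": 0,"z": 0,"roll": 0.14},{"gripper": 1,"x": 0,"y": 0,"z": 0,"roll": 0.14},{"gripper": 1,"x": 0,"y": 0,"z": 0,"roll": 0.138},{"gripper": 1,"x": -0.006,"y": -0.043,"z": 0,"roll": 0},{"gripper": 1,"x": -0.007,"y": -0.044,"z": 0,"roll": 0},{"gripper": 1,"x": 0,"y": 0,"z": 0,"roll": 0},{"gripper": 1,"x": 0,"y": 0,"z": 0,"roll": 0}])

```text
t: 7.92
ee_pos: [0.3642, -0.1982, 0.1709]
tool_rot: [[0.067, 0.998, 0.001], [0.998, -0.067, -0.0], [-0.0, 0.001, -1.0]]
force: [0.5, 0.2, 0.1]
finger_gap: 0.168
grip_force: 78.4
```

Run:
```python
from h import *
c=read_camera("top");s=read_camera("scene")
A=cv2.resize(c["frame"][170:310,120:400,::-1],(560,280));B=cv2.resize(s["frame"][170:310,140:420,::-1],(560,280))
cv2.imwrite("pics/d.png",np.vstack([A,B]))
o=sensors.get_obs();p=np.array(o["ee_pos"]);R=np.array(o["tool_rot"]);print(o["t"],p,np.round(o["q"],1),o["force"])
for x in(.187,.18,-.06):
  for z in (-.024,.006): print(x,z,[(np.round(2*(proj(k,p+R@[x,0,z])-q))) for k,q in((c,[120,170]),(s,[140,170]))])
```

```text
8.025 [ 0.36447945 -0.19808732  0.17052589] [-28.5   3.5 -21.   65.5   0.   65.3] [ 0.02967878 -0.75304204 -1.02183146]
0.187 -0.024 [array([275., 178.]), array([321.,  99.])]
0.187 0.006 [array([277., 178.]), array([321., 112.])]
0.18 -0.024 [array([281., 179.]), array([325.,  97.])]
0.18 0.006 [array([283., 179.]), array([325., 110.])]
-0.06 -0.024 [array([480., 191.]), array([455.,  21.])]
-0.06 0.006 [array([476., 191.]), array([452.,  35.])]
```

View pics/d.png

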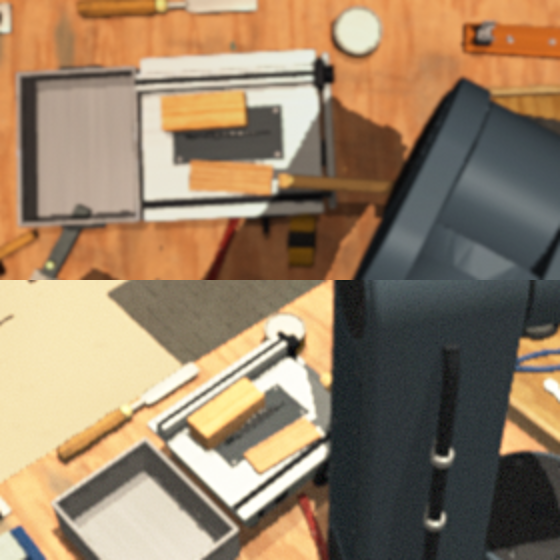

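The strip's rear centre is at about (273,179), directly ahead of the stick tip at (277,180). I'll lower the stick and push the strip.

>>> send_rows(deltas=[{"gripper": 1,"x": 0,"y": 0,"z": 0.025,"roll": 0},{"gripper": 1,"x": 0,"y": 0,"z": 0.025,"roll": 0},{"gripper": 1,"x": 0,"y": 0,"z": 0.012,"roll": 0},{"gripper": 1,"x": 0,"y": 0,"z": 0.006,"roll": 0},{"gripper": 1,"x": 0,"y": 0,"z": 0.003,"roll": 0},{"gripper": 1,"x": 0,"y": 0,"z": 0,"roll": 0}])

```text
t: 8.78
ee_pos: [0.364, -0.1982, 0.0997]
tool_rot: [[0.066, 0.998, 0.0], [0.998, -0.066, -0.0], [-0.0, 0.001, -1.0]]
force: [0.8, -0.0, -1.3]
finger_gap: 0.169
grip_force: 78.4
```

>>> send_rows(deltas=[{"gripper": 1,"x": 0.008,"y": 0,"z": 0,"roll": 0},{"gripper": 1,"x": 0.008,"y": 0,"z": 0,"roll": 0},{"gripper": 1,"x": 0.008,"y": 0,"z": 0,"roll": 0},{"gripper": 1,"x": 0.008,"y": 0,"z": 0,"roll": 0},{"gripper": 1,"x": 0.008,"y": 0,"z": 0,"roll": 0},{"gripper": 1,"x": 0.008,"y": 0,"z": 0,"roll": 0},{"gripper": 1,"x": 0.008,"y": 0,"z": 0,"roll": 0},{"gripper": 1,"x": 0.008,"y": 0,"z": 0,"roll": 0},{"gripper": 1,"x": 0.008,"y": 0,"z": 0,"roll": 0},{"gripper": 1,"x": 0.008,"y": 0,"z": 0,"roll": 0}])

```text
t: 10.02
ee_pos: [0.3691, -0.1177, 0.0993]
tool_rot: [[0.066, 0.998, -0.0], [0.998, -0.066, 0.0], [0.0, -0.0, -1.0]]
force: [-0.1, -0.7, -0.6]
finger_gap: 0.167
grip_force: 78.3
```

```bash
cat >> h.py <<'E'
def wood(c,z,roi):
    hsv=cv2.cvtColor(c["frame"],cv2.COLOR_RGB2HSV);m=np.zeros(hsv.shape[:2],np.uint8);u0,v0,u1,v1=roi
    m[v0:v1,u0:u1]=cv2.inRange(hsv,np.array((8,80,120)),np.array((20,255,255)))[v0:v1,u0:u1]
    for k in cv2.findContours(m,0,2)[0]:
        if cv2.contourArea(k)>60:
            P=np.array([ray(c,u,v,z)[:2] for u,v in k[:,0]+0.0],np.float32)*1000
            r=cv2.minAreaRect(P);print(np.round(r[0]),np.round(r[1]),round(r[2]),np.round(cv2.boxPoints(r)).tolist())
E
python3 - <<'E'
from h import *
wood(read_camera("top"),.098,(140,210,275,272))
E
```

```text
[383.  76.] [190.  42.] 86 [[356.0, -17.0], [398.0, -20.0], [411.0, 169.0], [369.0, 172.0]]
[469.  93.] [ 50. 116.] 4 [[441.0, 149.0], [448.0, 33.0], [498.0, 36.0], [490.0, 152.0]]
```

>>> send_rows(deltas=[{"gripper": 1,"x": 0.01,"y": 0,"z": 0,"roll": 0},{"gripper": 1,"x": 0.01,"y": 0,"z": 0,"roll": 0},{"gripper": 1,"x": 0.01,"y": 0,"z": 0,"roll": 0},{"gripper": 1,"x": 0.01,"y": 0,"z": 0,"roll": 0},{"gripper": 1,"x": 0.01,"y": 0,"z": 0,"roll": 0},{"gripper": 1,"x": 0.01,"y": 0,"z": 0,"roll": 0},{"gripper": 1,"x": 0.01,"y": 0,"z": 0,"roll": 0},{"gripper": 1,"x": 0.01,"y": 0,"z": 0,"roll": 0},{"gripper": 1,"x": 0.01,"y": 0,"z": 0,"roll": 0},{"gripper": 1,"x": 0.01,"y": 0,"z": 0,"roll": 0},{"gripper": 1,"x": 0.01,"y": 0,"z": 0,"roll": 0},{"gripper": 1,"x": 0.01,"y": 0,"z": 0,"roll": 0},{"gripper": 1,"x": 0,"y": 0,"z": 0,"roll": 0},{"gripper": 1,"x": 0,"y": 0,"z": 0,"roll": 0}])

```text
t: 11.82
ee_pos: [0.377, 0.0015, 0.0993]
tool_rot: [[0.066, 0.998, -0.0], [0.998, -0.066, -0.0], [-0.0, -0.0, -1.0]]
force: [0.3, 0.0, -1.2]
finger_gap: 0.167
grip_force: 78.4
```

Run:
```python
from h import *
c=read_camera("top");cv2.imwrite("pics/e.png",cv2.resize(c["frame"][170:310,120:400,::-1],(560,280)))
wood(c,.098,(130,200,275,285))
```

```text
[486.  94.] [113.  19.] 90 [[476.0, 38.0], [495.0, 37.0], [496.0, 151.0], [477.0, 151.0]]
[531. 262.] [161.  14.] 89 [[524.0, 181.0], [537.0, 181.0], [539.0, 342.0], [525.0, 343.0]]
```

View pics/e.png

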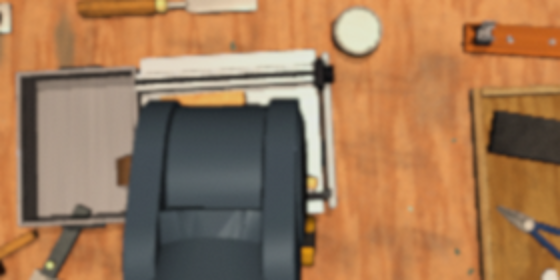

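The arm hides most of the strip. Only its front end shows, over the bin at about (124,170). I'll push a little further, back off, and look again.

>>> send_rows(deltas=[{"gripper": 1,"x": 0.01,"y": 0,"z": 0,"roll": 0},{"gripper": 1,"x": 0.01,"y": 0,"z": 0,"roll": 0},{"gripper": 1,"x": 0,"y": 0,"z": 0,"roll": 0},{"gripper": 1,"x": -0.03,"y": 0,"z": 0,"roll": 0},{"gripper": 1,"x": -0.04,"y": 0,"z": 0,"roll": 0},{"gripper": 1,"x": -0.04,"y": 0,"z": 0,"roll": 0},{"gripper": 1,"x": -0.04,"y": 0,"z": 0,"roll": 0},{"gripper": 1,"x": -0.04,"y": 0,"z": 0,"roll": 0},{"gripper": 1,"x": -0.03,"y": 0,"z": 0,"roll": 0},{"gripper": 1,"x": 0,"y": 0,"z": -0.05,"roll": 0}])

```text
t: 13.12
ee_pos: [0.3616, -0.1987, 0.1475]
tool_rot: [[0.069, 0.998, -0.005], [0.998, -0.069, 0.002], [0.002, -0.005, -1.0]]
force: [1.2, 0.1, -0.3]
finger_gap: 0.169
grip_force: 78.3
```

Run:
```python
from h import *
c=read_camera("top");s=read_camera("scene")
A=cv2.resize(c["frame"][170:310,120:400,::-1],(560,280));B=cv2.resize(s["frame"][170:310,140:420,::-1],(560,280))
cv2.imwrite("pics/f.png",np.vstack([A,B]))
print(sensors.get_obs()["ee_pos"])
wood(c,.098,(130,200,275,285))
```

```text
[ 0.3652412  -0.19951927  0.15289304]
[319. 151.] [186.  13.] 90 [[312.0, 58.0], [325.0, 58.0], [326.0, 244.0], [313.0, 244.0]]
[374. -28.] [40. 18.] 90 [[364.0, -48.0], [383.0, -48.0], [383.0, -8.0], [364.0, -8.0]]
[385. 266.] [ 40. 105.] 2 [[363.0, 318.0], [366.0, 213.0], [407.0, 214.0], [403.0, 319.0]]
[469.  93.] [ 50. 116.] 4 [[440.0, 149.0], [448.0, 33.0], [498.0, 36.0], [490.0, 152.0]]
[531. 262.] [161.  14.] 89 [[524.0, 181.0], [537.0, 181.0], [539.0, 342.0], [525.0, 343.0]]
```

View pics/f.png

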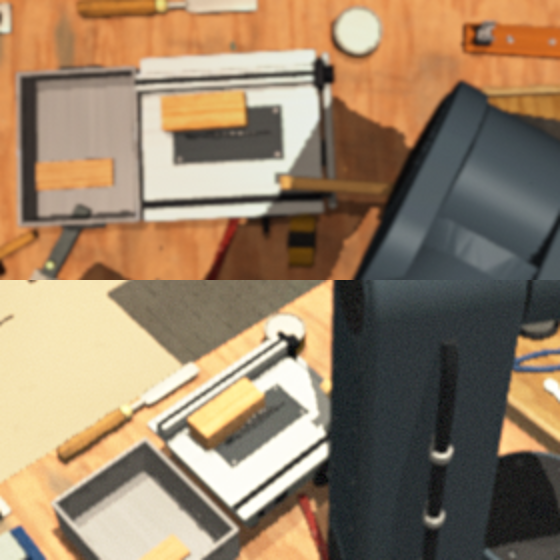

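The strip lies in the bin at (75,174). Next I line up behind the block.

>>> send_rows(deltas=[{"gripper": 1,"x": 0,"y": 0,"z": 0,"roll": -0.111},{"gripper": 1,"x": 0.004,"y": 0.037,"z": 0,"roll": 0},{"gripper": 1,"x": 0.006,"y": 0.037,"z": 0,"roll": 0},{"gripper": 1,"x": 0.006,"y": 0.037,"z": 0,"roll": 0},{"gripper": 1,"x": 0,"y": 0,"z": 0.01,"roll": 0},{"gripper": 1,"x": 0,"y": 0,"z": 0,"roll": 0}])

```text
t: 13.98
ee_pos: [0.4729, -0.1768, 0.1382]
tool_rot: [[-0.045, 0.999, -0.002], [0.999, 0.045, 0.001], [0.001, -0.002, -1.0]]
force: [-0.2, 0.6, -0.3]
finger_gap: 0.169
grip_force: 78.5
```

Run:
```python
from h import *
c=read_camera("top")
o=sensors.get_obs();print(o["t"],np.round(o["ee_pos"],4),np.round(o["q"],1),np.round(o["tool_rot"],3)[:,0])
wood(c,.128,(180,215,275,245))
p=np.array(o["ee_pos"]);R=np.array(o["tool_rot"]);print([proj(c,p+R@[x,0,-.02]) for x in(.187,.1)])
hsv=cv2.cvtColor(c["frame"],cv2.COLOR_RGB2HSV)
m=cv2.inRange(hsv,np.array((14,60,60)),np.array((36,255,255)));m[:,:245]=0;m[:,300:]=0;m[:215]=0;m[255:]=0
for k in cv2.findContours(m,0,2)[0]:
    if cv2.contourArea(k)>20: print(cv2.boundingRect(k),cv2.minAreaRect(k))
```

```text
14.025 [ 0.4729 -0.177   0.1388] [-20.5  14.9 -12.   63.1  -0.   66.9] [-0.044  0.999  0.001]
[469. -19.] [17. 62.] 9 [[456.0, 10.0], [465.0, -51.0], [482.0, -48.0], [472.0, 13.0]]
[466.  88.] [ 49. 113.] 4 [[439.0, 142.0], [446.0, 30.0], [494.0, 33.0], [487.0, 145.0]]
[array([250.23070856, 224.37136141]), array([284.55354198, 222.5899112 ])]
(250, 219, 44, 11) ((271.5283203125, 223.8490447998047), (9.194894790649414, 43.176029205322266), 88.09085083007812)
```

>>> send_rows(deltas=[{"gripper": 1,"x": 0,"y": 0.002,"z": 0.015,"roll": 0},{"gripper": 1,"x": 0,"y": 0,"z": 0.014,"roll": 0},{"gripper": 1,"x": 0,"y": 0,"z": 0.008,"roll": 0},{"gripper": 1,"x": 0,"y": 0,"z": 0,"roll": 0},{"gripper": 1,"x": 0.008,"y": 0,"z": 0,"roll": 0},{"gripper": 1,"x": 0.008,"y": 0,"z": 0,"roll": 0},{"gripper": 1,"x": 0.008,"y": 0,"z": 0,"roll": 0},{"gripper": 1,"x": 0.008,"y": 0,"z": 0,"roll": 0},{"gripper": 1,"x": 0.008,"y": 0,"z": 0,"roll": 0},{"gripper": 1,"x": 0.008,"y": 0,"z": 0,"roll": 0},{"gripper": 1,"x": 0.008,"y": 0,"z": 0,"roll": 0},{"gripper": 1,"x": 0.008,"y": 0,"z": 0,"roll": 0},{"gripper": 1,"x": 0.008,"y": 0,"z": 0,"roll": 0},{"gripper": 1,"x": 0.008,"y": 0,"z": 0,"roll": 0}])

```text
t: 15.78
ee_pos: [0.4723, -0.0966, 0.1023]
tool_rot: [[-0.044, 0.999, 0.0], [0.999, 0.044, 0.0], [0.0, 0.0, -1.0]]
force: [-0.9, -1.1, -0.0]
finger_gap: 0.17
grip_force: 78.5
```

Run:
```python
from h import *
c=read_camera("top");o=sensors.get_obs();print(o["t"],np.round(o["ee_pos"],4))
wood(c,.128,(150,205,275,250))
```

```text
15.825 [ 0.4722 -0.0959  0.1023]
[466. 115.] [ 50. 168.] 1 [[440.0, 199.0], [443.0, 31.0], [493.0, 32.0], [490.0, 200.0]]
```

>>> send_rows(deltas=[{"gripper": 1,"x": 0.008,"y": 0,"z": 0,"roll": 0},{"gripper": 1,"x": 0.008,"y": 0,"z": 0,"roll": 0},{"gripper": 1,"x": 0.008,"y": 0,"z": 0,"roll": 0},{"gripper": 1,"x": 0.008,"y": 0,"z": 0,"roll": 0},{"gripper": 1,"x": 0.008,"y": 0,"z": 0,"roll": 0},{"gripper": 1,"x": 0.01,"y": 0,"z": 0,"roll": 0},{"gripper": 1,"x": 0.01,"y": 0,"z": 0,"roll": 0},{"gripper": 1,"x": 0.01,"y": 0,"z": 0,"roll": 0},{"gripper": 1,"x": 0.012,"y": 0,"z": 0,"roll": 0},{"gripper": 1,"x": 0.012,"y": 0,"z": 0,"roll": 0},{"gripper": 1,"x": 0,"y": 0,"z": 0,"roll": 0},{"gripper": 1,"x": 0,"y": 0,"z": 0,"roll": 0}])

```text
t: 17.32
ee_pos: [0.4682, -0.0033, 0.1023]
tool_rot: [[-0.045, 0.999, 0.0], [0.999, 0.045, -0.0], [-0.0, -0.0, -1.0]]
force: [0.1, 0.5, -0.3]
finger_gap: 0.167
grip_force: 78.5
```

Run:
```python
from h import *
c=read_camera("top");o=sensors.get_obs();print(o["t"],np.round(o["ee_pos"],4))
wood(c,.04,(130,195,275,270))
```

```text
17.375 [ 0.4682 -0.0034  0.1023]
[386. 284.] [ 42. 111.] 3 [[362.0, 338.0], [368.0, 227.0], [409.0, 230.0], [404.0, 340.0]]
[462. 294.] [ 50. 114.] 4 [[434.0, 349.0], [441.0, 235.0], [491.0, 238.0], [484.0, 352.0]]
[547. 282.] [167.  29.] 89 [[531.0, 198.0], [560.0, 198.0], [562.0, 365.0], [533.0, 365.0]]
```

Both offcuts are in the bin: the block at about y=294 and the strip at about y=284. I'll lift and carry the stick towards the rail.

>>> send_rows(deltas=[{"gripper": 1,"x": -0.02,"y": 0,"z": -0.01,"roll": 0},{"gripper": 1,"x": 0,"y": 0,"z": -0.045,"roll": 0},{"gripper": 1,"x": 0,"y": 0,"z": -0.045,"roll": 0.096},{"gripper": 1,"x": -0.03,"y": 0.005,"z": 0,"roll": 0},{"gripper": 1,"x": -0.045,"y": 0.005,"z": 0,"roll": 0},{"gripper": 1,"x": -0.045,"y": 0.006,"z": 0,"roll": 0},{"gripper": 1,"x": -0.045,"y": 0.006,"z": 0,"roll": 0},{"gripper": 1,"x": -0.045,"y": 0.006,"z": 0,"roll": 0},{"gripper": 1,"x": -0.045,"y": 0.006,"z": 0,"roll": 0},{"gripper": 1,"x": -0.045,"y": 0.006,"z": 0,"roll": 0},{"gripper": 1,"x": -0.045,"y": 0.006,"z": 0,"roll": 0},{"gripper": 1,"x": -0.029,"y": 0.005,"z": 0,"roll": 0},{"gripper": 1,"x": 0,"y": 0,"z": 0,"roll": 0},{"gripper": 1,"x": 0,"y": 0,"z": 0,"roll": 0},{"gripper": 1,"x": 0,"y": 0,"z": 0,"roll": 0}])

```text
t: 19.25
ee_pos: [0.5007, -0.3986, 0.2025]
tool_rot: [[0.051, 0.999, 0.0], [0.999, -0.051, 0.0], [0.0, 0.0, -1.0]]
force: [0.7, 0.6, -0.9]
finger_gap: 0.166
grip_force: 78.5
```

Run:
```python
from h import *
o,c=wrist();save("w2",c)
print(o["t"],np.round(o["ee_pos"],4),np.round(o["q"],1),np.round(o["tool_rot"],3)[:,0],c["eye"])
p=np.array(o["ee_pos"]);R=np.array(o["tool_rot"])
for x in(.187,.1): print([proj(c,p+R@[x,y,z])*1.4 for y in(-.008,.008) for z in(-.024,.006)])
```

```text
19.25 [ 0.5007 -0.3986  0.2025] [-38.5  29.8  19.2  79.4   0.   54.4] [0.051 0.999 0.   ] [ 0.50470217 -0.31733734  0.34569514]
[array([ 349.32059243, -427.68884226]), array([ 359.8731954, -276.5226004]), array([ 432.14506262, -427.65251285]), array([ 420.9548896 , -276.49335111])]
[array([359.31428597,  72.38067491]), array([365.65106681,  88.27707702]), array([421.08968264,  72.41599179]), array([414.46616602,  88.30519096])]
```

View pics/w2.png

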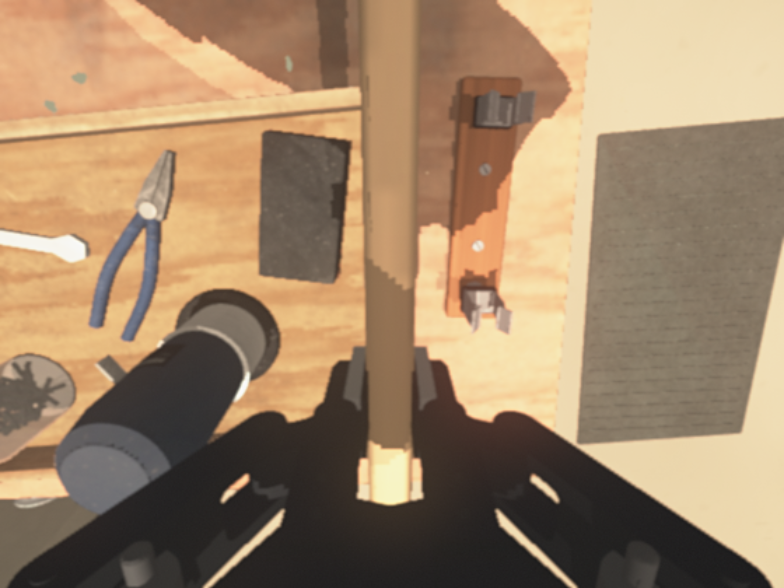

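The rail corners are near (461,79), (521,79), (500,315) and (446,317). Its centreline screws are at (485,170) and (478,246), and the clips at (496,108) and (482,300).

Run:
```python
from h import *
o,c=wrist()
for n,u,v,z in [("TL",461,79,.014),("TR",521,79,.014),("BR",500,317,.014),("BL",446,317,.014),("scr1",485.5,170,.014),("scr2",478,246,.014)]: print(n,np.round(ray(c,u/1.4,v/1.4,z)*1000,1)[:2])
f=c["frame"];cv2.imwrite("pics/g.png",cv2.resize(f[45:245,300:400,::-1],(400,800)[::1])[:600])
print([proj(c,[x,y,z])*1.4 for x,y,z in [(.5722,-.3665,.014)]])
```

```text
TL [ 558.9 -272.4]
TR [ 602.3 -274.6]
BR [ 593.3 -460.7]
BL [ 546.7 -458.4]
scr1 [ 578.  -337.1]
scr2 [ 573.3 -396.9]
[array([477.29526638, 208.72164581])]
```

View pics/g.png

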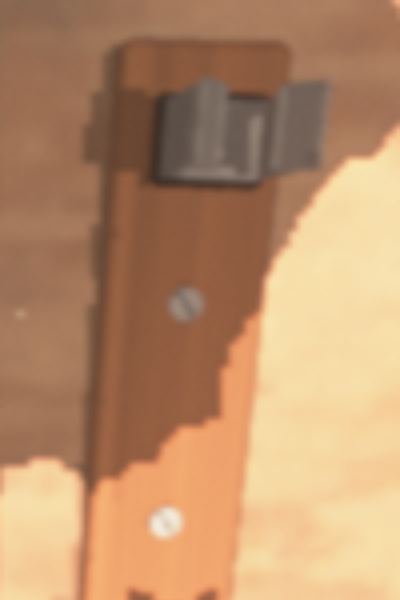

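>>> send_rows(deltas=[{"gripper": 1,"x": 0.005,"y": 0.035,"z": 0.01,"roll": 0},{"gripper": 1,"x": 0.006,"y": 0.036,"z": 0.02,"roll": 0},{"gripper": 1,"x": 0,"y": 0,"z": 0.03,"roll": 0.015},{"gripper": 1,"x": 0,"y": 0,"z": 0.02,"roll": 0},{"gripper": 1,"x": 0,"y": 0,"z": 0,"roll": 0},{"gripper": 1,"x": 0,"y": 0,"z": 0,"roll": 0}])

```text
t: 20.1
ee_pos: [0.5725, -0.3921, 0.1236]
tool_rot: [[0.066, 0.998, 0.001], [0.998, -0.066, -0.001], [-0.001, 0.001, -1.0]]
force: [0.1, 0.1, 0.5]
finger_gap: 0.166
grip_force: 78.6
```

Run:
```python
from h import *
o,c=wrist();f=c["frame"]
print(o["t"],np.round(o["ee_pos"],4),np.round(o["tool_rot"],3)[:,0],np.round(c["eye"],4))
p=np.array(o["ee_pos"]);R=np.array(o["tool_rot"])
for y in(-30,-10,10,30,48): print(np.round(proj(c,p+R@[y/1000,0,-.02]),1))
cv2.imwrite("pics/k.png",cv2.resize(f[:,180:400,::-1],None,fx=1.42,fy=1.42).repeat(1,0))
```

```text
20.1 [ 0.5725 -0.3921  0.1236] [ 0.066  0.998 -0.001] [ 0.5776 -0.3108  0.2667]
[278.4 334.4]
[278.5 301.4]
[278.5 265.5]
[278.5 226.1]
[278.6 187.4]
```

View pics/k.png

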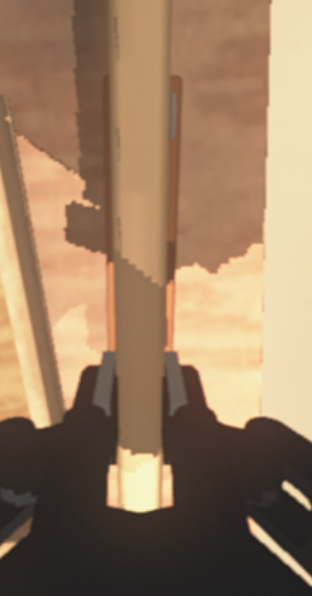

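The stick lies over the rail. The rail edges are at crop x 104.5 and 182 on row 90, and 107.5 and 174.5 on row 300, so the stick sits about 1–2 mm short in x.

Run:
```python
from h import *
o,c=wrist();f=c["frame"];p=np.array(o["ee_pos"]);R=np.array(o["tool_rot"])
def t(u,v,z=.014): return np.round((R.T@(ray(c,u,v,z)-p))[:2]*1000,1)
for v,a,b in[(90,104.5,182),(300,107.5,174.5)]: print(t(a/1.42+180,v/1.42),t(b/1.42+180,v/1.42))
hsv=cv2.cvtColor(f,cv2.COLOR_RGB2HSV)
for v in(75,110,140,180,195,210): # sub-pixel edges from saturation gradient
    s=cv2.GaussianBlur(hsv[v-2:v+3,:,1].astype(np.float32),(3,5),0)[2];g=np.gradient(s)
    L=244+np.argmax(np.abs(g[244:259]));Rr=298+np.argmax(np.abs(g[298:315]));print(v,L,Rr,t(L,v),t(Rr,v),np.round(g[[L,Rr]]))
```

```text
[112.7 -19.4] [112.7  23.1]
[ -9.6 -20.6] [-9.6 22.3]
75 257 303 [104.4 -16.9] [104.4  19.3] [-8. 27.]
110 257 298 [ 78.1 -17.5] [78.1 15.9] [-8.  9.]
140 258 298 [ 54.1 -17.2] [54.1 16.5] [-8.  9.]
180 258 298 [ 19.6 -17.9] [19.6 17.2] [-7.  7.]
195 254 303 [  5.9 -21.7] [ 5.9 22. ] [ 14. -14.]
210 254 303 [ -8.3 -22.1] [-8.3 22.3] [ 11. -14.]
```

>>> send_rows(deltas=[{"gripper": 1,"x": 0,"y": 0.0008,"z": 0.01,"roll": 0.011},{"gripper": 1,"x": 0,"y": 0,"z": 0.01,"roll": 0},{"gripper": 1,"x": 0,"y": 0,"z": 0.005,"roll": 0},{"gripper": 1,"x": 0,"y": 0,"z": 0.003,"roll": 0},{"gripper": 1,"x": 0,"y": 0,"z": 0.002,"roll": 0},{"gripper": 1,"x": 0,"y": 0,"z": 0,"roll": 0}])

```text
t: 20.95
ee_pos: [0.573, -0.392, 0.0923]
tool_rot: [[0.077, 0.997, 0.0], [0.997, -0.077, 0.0], [0.0, -0.0, -1.0]]
force: [0.8, -0.3, -0.2]
finger_gap: 0.166
grip_force: 78.6
```

>>> send_rows(deltas=[{"gripper": 1,"x": 0,"y": 0,"z": 0.0015,"roll": 0},{"gripper": 1,"x": 0,"y": 0,"z": 0.0015,"roll": 0},{"gripper": 1,"x": 0,"y": 0,"z": 0,"roll": 0}])

```text
t: 21.32
ee_pos: [0.573, -0.392, 0.0892]
tool_rot: [[0.077, 0.997, -0.0], [0.997, -0.077, 0.0], [0.0, -0.0, -1.0]]
force: [0.1, -0.0, -0.8]
finger_gap: 0.168
grip_force: 78.6
```

>>> send_rows(deltas=[{"gripper": 1,"x": 0,"y": 0,"z": 0.0015,"roll": 0},{"gripper": 1,"x": 0,"y": 0,"z": 0.0015,"roll": 0},{"gripper": 1,"x": 0,"y": 0,"z": 0,"roll": 0}])

```text
t: 21.7
ee_pos: [0.5729, -0.392, 0.0861]
tool_rot: [[0.077, 0.997, -0.0], [0.997, -0.077, 0.0], [0.0, -0.0, -1.0]]
force: [-0.1, 0.2, -0.9]
finger_gap: 0.167
grip_force: 78.6
```

>>> send_rows(deltas=[{"gripper": 1,"x": 0,"y": 0,"z": 0.0015,"roll": 0},{"gripper": 1,"x": 0,"y": 0,"z": 0.0015,"roll": 0},{"gripper": 1,"x": 0,"y": 0,"z": 0,"roll": 0}])

```text
t: 22.08
ee_pos: [0.5729, -0.392, 0.0831]
tool_rot: [[0.077, 0.997, -0.0], [0.997, -0.077, 0.0], [0.0, -0.0, -1.0]]
force: [-0.1, 0.0, -1.0]
finger_gap: 0.172
grip_force: 78.6
```

>>> send_rows(deltas=[{"gripper": 1,"x": 0,"y": 0,"z": 0.0015,"roll": 0},{"gripper": 1,"x": 0,"y": 0,"z": 0,"roll": 0}])

```text
t: 22.32
ee_pos: [0.5729, -0.392, 0.0817]
tool_rot: [[0.077, 0.997, -0.0], [0.997, -0.077, 0.0], [0.0, -0.0, -1.0]]
force: [0.2, 0.8, -0.5]
finger_gap: 0.167
grip_force: 78.6
```

>>> send_rows(deltas=[{"gripper": 1,"x": 0,"y": 0,"z": 0.0015,"roll": 0},{"gripper": 1,"x": 0,"y": 0,"z": 0,"roll": 0}])

```text
t: 22.58
ee_pos: [0.5729, -0.392, 0.0802]
tool_rot: [[0.077, 0.997, -0.0], [0.997, -0.077, 0.0], [0.0, -0.0, -1.0]]
force: [-0.3, 0.6, -0.9]
finger_gap: 0.17
grip_force: 78.6
```

>>> send_rows(deltas=[{"gripper": 1,"x": 0,"y": 0,"z": 0.0015,"roll": 0},{"gripper": 1,"x": 0,"y": 0,"z": 0,"roll": 0}])

```text
t: 22.82
ee_pos: [0.5729, -0.392, 0.0787]
tool_rot: [[0.077, 0.997, -0.0], [0.997, -0.077, 0.0], [0.0, -0.0, -1.0]]
force: [0.2, -0.1, -0.4]
finger_gap: 0.167
grip_force: 78.6
```

>>> send_rows(deltas=[{"gripper": 1,"x": 0,"y": 0,"z": 0.0015,"roll": 0},{"gripper": 1,"x": 0,"y": 0,"z": 0,"roll": 0}])

```text
t: 23.08
ee_pos: [0.5729, -0.392, 0.0771]
tool_rot: [[0.077, 0.997, -0.0], [0.997, -0.077, 0.0], [0.0, -0.0, -1.0]]
force: [0.4, -0.3, -0.6]
finger_gap: 0.17
grip_force: 78.6
```

>>> send_rows(deltas=[{"gripper": 1,"x": 0,"y": 0,"z": 0.0015,"roll": 0},{"gripper": 1,"x": 0,"y": 0,"z": 0,"roll": 0}])

```text
t: 23.32
ee_pos: [0.573, -0.392, 0.0757]
tool_rot: [[0.077, 0.997, -0.0], [0.997, -0.077, 0.0], [0.0, -0.0, -1.0]]
force: [0.4, -0.0, -0.8]
finger_gap: 0.17
grip_force: 78.6
```

>>> send_rows(deltas=[{"gripper": 1,"x": 0,"y": 0,"z": 0.0015,"roll": 0},{"gripper": 1,"x": 0,"y": 0,"z": 0,"roll": 0}])

```text
t: 23.58
ee_pos: [0.5731, -0.3921, 0.0744]
tool_rot: [[0.077, 0.997, 0.0], [0.997, -0.077, -0.0], [-0.0, 0.0, -1.0]]
force: [1.4, -0.7, 1.0]
finger_gap: 0.168
grip_force: 78.8
```

>>> send_rows(deltas=[{"gripper": 1,"x": 0,"y": 0.0005,"z": 0.001,"roll": 0},{"gripper": 1,"x": 0,"y": 0,"z": 0,"roll": 0}])

```text
t: 23.82
ee_pos: [0.5736, -0.3922, 0.0735]
tool_rot: [[0.077, 0.997, 0.0], [0.997, -0.077, -0.0], [-0.0, 0.0, -1.0]]
force: [-0.5, -1.1, 3.8]
finger_gap: 0.169
grip_force: 79.2
```

```bash
python3 -c "
from h import *
o=sensors.get_obs();print(o['force'],o['moment'],o['ee_pos'])"
```

```text
[-0.52336995 -1.09317266  3.77539421] [-0.36269268  0.0558597   0.00455875] [ 0.57357932 -0.39223573  0.07352688]
```

>>> send_rows(deltas=[{"gripper": 0.4,"x": 0,"y": 0,"z": 0,"roll": 0},{"gripper": 0.4,"x": 0,"y": 0,"z": 0,"roll": 0},{"gripper": 0.4,"x": 0,"y": 0,"z": 0,"roll": 0},{"gripper": 0.4,"x": 0,"y": 0,"z": 0,"roll": 0},{"gripper": 0.4,"x": 0,"y": 0,"z": 0,"roll": 0},{"gripper": 0.4,"x": 0,"y": 0,"z": -0.01,"roll": 0},{"gripper": 0.4,"x": 0,"y": 0,"z": -0.02,"roll": 0},{"gripper": 0.4,"x": 0,"y": 0,"z": -0.025,"roll": 0},{"gripper": 1,"x": 0.015,"y": 0,"z": 0,"roll": 0},{"gripper": 1,"x": 0.01,"y": 0,"z": 0,"roll": 0},{"gripper": 1,"x": 0,"y": 0,"z": 0,"roll": 0},{"gripper": 1,"x": 0,"y": 0,"z": 0,"roll": 0},{"gripper": 1,"x": 0,"y": 0,"z": 0,"roll": 0},{"gripper": 1,"x": 0,"y": 0,"z": 0,"roll": 0}])

```text
t: 25.58
ee_pos: [0.5753, -0.3674, 0.1281]
tool_rot: [[0.078, 0.997, -0.0], [0.997, -0.078, 0.0], [0.0, -0.0, -1.0]]
force: [-0.4, 0.2, -0.6]
finger_gap: -0.001
grip_force: 0.0
```

Run:
```python
from h import *
o,c=wrist();print(o["t"],np.round(o["ee_pos"],4),o["finger_gap"],o["force"])
p=np.array(o["ee_pos"]);R=np.array(o["tool_rot"]);f=c["frame"];hsv=cv2.cvtColor(f,cv2.COLOR_RGB2HSV)
# stick edges (pale) per row -> tool coords at z=.098
for v in range(10,250,30):
    g=np.gradient(cv2.GaussianBlur(hsv[v-2:v+3,:,1].astype(np.float32),(3,5),0)[2]);w=g[235:325]
    L=235+np.argmin(w);Rr=235+np.argmax(w);t=[(R.T@(ray(c,u,v,.098)-p))[:2]*1000 for u in(L,Rr)];print(v,L,Rr,np.round(t,1).tolist(),np.round([w.min(),w.max()]))
```

```text
25.575 [ 0.5753 -0.3674  0.1281] -0.0006094648946641896 [-0.40385613  0.18049122 -0.62110357]
10 245 239 [[127.5, -17.1], [127.5, -20.1]] [-1.  1.]
40 248 241 [[114.0, -16.0], [114.0, -19.6]] [-1.  1.]
70 247 237 [[99.6, -17.0], [99.6, -22.3]] [-1.  2.]
100 303 291 [[84.4, 13.5], [84.4, 6.9]] [-9.  9.]
130 255 299 [[68.3, -13.4], [68.3, 11.7]] [-24.  28.]
160 302 290 [[51.1, 13.8], [51.1, 6.8]] [-8.  9.]
190 303 254 [[32.8, 14.9], [32.8, -14.9]] [-12.   9.]
220 302 255 [[13.3, 14.8], [13.2, -14.7]] [-16.  13.]
```

>>> send_rows(deltas=[{"gripper": 1,"x": 0,"y": 0,"z": 0.015,"roll": 0},{"gripper": 1,"x": 0,"y": 0,"z": 0.01,"roll": 0},{"gripper": 1,"x": 0,"y": 0,"z": 0.003,"roll": 0},{"gripper": 1,"x": 0,"y": 0,"z": 0.0015,"roll": 0},{"gripper": 1,"x": 0,"y": 0,"z": 0.0015,"roll": 0},{"gripper": 1,"x": 0,"y": 0,"z": 0,"roll": 0}])

```text
t: 26.38
ee_pos: [0.5755, -0.3672, 0.0975]
tool_rot: [[0.077, 0.997, 0.0], [0.997, -0.077, -0.0], [-0.0, 0.0, -1.0]]
force: [-0.3, 0.6, -0.8]
finger_gap: 0.001
grip_force: 0.0
```

>>> send_rows(deltas=[{"gripper": 1,"x": 0,"y": 0,"z": 0.0015,"roll": 0},{"gripper": 1,"x": 0,"y": 0,"z": 0.0015,"roll": 0},{"gripper": 1,"x": 0,"y": 0,"z": 0,"roll": 0}])

```text
t: 26.75
ee_pos: [0.5757, -0.3673, 0.0946]
tool_rot: [[0.077, 0.997, 0.001], [0.997, -0.077, -0.0], [-0.0, 0.001, -1.0]]
force: [0.6, 0.2, 3.2]
finger_gap: 0.001
grip_force: 1.7
```

>>> send_rows(deltas=[{"gripper": 1,"x": 0,"y": 0,"z": 0.0015,"roll": 0},{"gripper": 1,"x": 0,"y": 0,"z": 0.0015,"roll": 0}])

```text
t: 27.0
ee_pos: [0.5758, -0.3676, 0.0919]
tool_rot: [[0.078, 0.997, 0.001], [0.997, -0.078, -0.001], [-0.001, 0.001, -1.0]]
force: [0.1, -1.9, 3.6]
finger_gap: -0.003
grip_force: 2.4
```

>>> send_rows(deltas=[{"gripper": 1,"x": 0,"y": 0,"z": 0.0015,"roll": 0},{"gripper": 1,"x": 0,"y": 0,"z": 0.0015,"roll": 0}])

```text
t: 27.25
ee_pos: [0.5756, -0.3674, 0.0885]
tool_rot: [[0.078, 0.997, 0.001], [0.997, -0.078, -0.001], [-0.001, 0.001, -1.0]]
force: [1.1, -2.1, 7.1]
finger_gap: -0.003
grip_force: 3.0
```

>>> send_rows(deltas=[{"gripper": 1,"x": 0,"y": 0,"z": 0.0015,"roll": 0},{"gripper": 1,"x": 0,"y": 0,"z": 0.0015,"roll": 0}])

```text
t: 27.5
ee_pos: [0.5757, -0.3675, 0.0856]
tool_rot: [[0.078, 0.997, 0.001], [0.997, -0.078, -0.001], [-0.001, 0.001, -1.0]]
force: [1.2, -1.7, 6.5]
finger_gap: -0.002
grip_force: 3.1
```

>>> send_rows(deltas=[{"gripper": 1,"x": 0,"y": 0,"z": 0.0015,"roll": 0},{"gripper": 1,"x": 0,"y": 0,"z": 0.0015,"roll": 0}])

```text
t: 27.75
ee_pos: [0.5756, -0.3673, 0.0825]
tool_rot: [[0.077, 0.997, 0.001], [0.997, -0.077, -0.0], [-0.0, 0.001, -1.0]]
force: [0.7, -0.6, 5.9]
finger_gap: 0.002
grip_force: 2.6
```

>>> send_rows(deltas=[{"gripper": 1,"x": 0,"y": 0,"z": 0.0015,"roll": 0},{"gripper": 1,"x": 0,"y": 0,"z": 0.0015,"roll": 0}])

```text
t: 28.0
ee_pos: [0.5754, -0.367, 0.0792]
tool_rot: [[0.077, 0.997, 0.0], [0.997, -0.077, 0.0], [0.0, 0.0, -1.0]]
force: [0.2, 0.3, 4.1]
finger_gap: 0.002
grip_force: 1.7
```

Run:
```python
from h import *
o,c=wrist();f=c["frame"];hsv=cv2.cvtColor(f,cv2.COLOR_RGB2HSV);R=np.array(o["tool_rot"]);print(o["force"],o["moment"],c["mtx"][0])
for v in range(5,235,15):
    s=cv2.GaussianBlur(hsv[max(v-3,0):v+4].astype(np.float32),(3,7),0)[3]
    print(v,' '.join(f"{int(a)}/{int(b)}" for a,b in s[238:324:4,:2]))
```

```text
[0.20028035 0.26233408 4.14772996] [ 0.04364562 -0.14627483  0.05871754] [295.91834958   0.         278.13374246]
5 12/105 12/104 12/104 12/104 13/105 14/107 15/110 15/111 15/111 14/111 14/111 15/112 14/111 15/111 14/109 12/109 12/108 12/108 12/107 12/108 12/107 12/109
20 12/106 12/106 12/106 12/106 12/107 14/108 15/110 15/111 14/111 14/111 15/111 15/111 14/111 15/110 14/108 12/108 12/107 12/107 12/107 12/108 12/108 12/108
35 12/106 12/105 12/106 12/106 12/105 14/108 14/110 15/111 15/110 15/110 15/111 15/111 14/111 14/110 13/109 12/110 12/110 12/110 12/110 12/109 12/108 12/108
50 12/106 12/105 12/106 12/106 12/105 14/108 15/110 14/111 15/111 15/111 15/110 14/111 14/111 15/110 13/109 12/108 12/108 12/108 12/108 12/108 12/109 12/108
65 12/112 11/109 12/106 12/107 12/106 14/106 14/110 15/110 15/110 14/111 14/111 15/111 14/111 15/110 13/109 12/109 12/110 12/108 12/107 12/108 12/110 12/109
80 11/112 12/108 12/106 12/107 12/104 14/106 14/108 14/111 15/111 15/112 14/111 15/112 15/112 15/110 13/109 12/110 12/110 12/107 12/107 12/109 12/112 11/113
95 12/115 11/114 11/131 11/132 11/130 13/114 
[... 795 characters left out ...]
15/111 15/110 14/109 11/136 10/140 10/140 11/135 12/110 12/109 12/110 12/111
185 12/109 12/110 11/112 11/133 11/133 11/131 14/108 14/109 14/109 14/109 14/110 14/109 14/109 14/109 11/137 11/140 10/139 10/135 12/110 12/110 12/111 12/110
200 15/102 13/108 13/108 11/131 10/133 10/132 13/111 14/110 14/109 14/109 14/110 14/109 14/110 14/109 11/132 10/132 10/134 10/126 11/109 11/111 12/113 12/112
215 13/109 13/109 13/109 11/141 11/143 10/146 12/123 14/111 14/110 14/110 14/111 14/111 14/111 13/112 10/134 10/135 10/135 11/120 17/92 19/80 20/80 19/83
230 13/111 13/107 14/105 10/135 11/142 10/146 12/130 14/110 14/111 14/110 14/111 14/111 14/112 12/115 12/140 12/139 12/139 14/114 20/82 20/82 20/82 20/82
```

Run:
```python
from h import *
o,c=wrist();f=c["frame"];h=cv2.cvtColor(f,cv2.COLOR_RGB2HSV)[:,:,0].astype(np.float32);p=np.array(o["ee_pos"]);R=np.array(o["tool_rot"])
pts=[]
for v in range(6,92,4):
    s=h[max(v-5,0):v+6].mean(0)
    i=np.arange(244,312);q=s[244:312];thr=13.3
    L=np.interp(thr,q[:25],i[:25]) if False else next(k-1+(thr-s[k-1])/(s[k]-s[k-1]) for k in range(246,278) if s[k]>thr and s[k+1]>thr)
    Rr=next(k+(s[k]-thr)/(s[k]-s[k+1]) for k in range(310,278,-1) if s[k]>thr>=s[k+1] )
    w=Rr-L;d=c["mtx"][0][0]*16/w
    x=np.array(c["orientation"])@(np.linalg.inv(c["mtx"])@[ (L+Rr)/2,v,1])*d/1000+c["eye"]
    t=R.T@(x-p);pts.append((t[0]*1000,x[2]*1000,w))
pts=np.array(pts);print(np.round(pts[::3],1));print(np.polyfit(pts[:,0],pts[:,1],1))
```

```text
[[119.1  85.5  40.2]
 [115.1  85.1  39.6]
 [110.6  85.8  39.4]
 [106.5  84.4  38.5]
 [102.3  82.9  37.7]
 [ 97.5  83.5  37.4]
 [ 92.7  84.4  37.2]
 [ 88.   81.3  36. ]]
[ 0.10624242 73.08218465]
```

>>> send_rows(deltas=[{"gripper": 1,"x": 0,"y": 0,"z": -0.01,"roll": 0},{"gripper": 1,"x": 0.018,"y": 0,"z": 0,"roll": 0},{"gripper": 1,"x": 0.017,"y": 0,"z": 0,"roll": 0},{"gripper": 1,"x": 0,"y": 0,"z": 0.0015,"roll": 0},{"gripper": 1,"x": 0,"y": 0,"z": 0.0015,"roll": 0},{"gripper": 1,"x": 0,"y": 0,"z": 0.0015,"roll": 0}])

```text
t: 28.85
ee_pos: [0.578, -0.3325, 0.0846]
tool_rot: [[0.078, 0.997, -0.0], [0.997, -0.078, 0.0], [-0.0, -0.0, -1.0]]
force: [-0.6, -0.6, 0.9]
finger_gap: -0.005
grip_force: 0.0
```

>>> send_rows(deltas=[{"gripper": 1,"x": 0,"y": 0,"z": 0.0015,"roll": 0},{"gripper": 1,"x": 0,"y": 0,"z": 0.0015,"roll": 0}])

```text
t: 29.1
ee_pos: [0.5781, -0.3324, 0.0816]
tool_rot: [[0.078, 0.997, -0.0], [0.997, -0.078, 0.0], [0.0, -0.0, -1.0]]
force: [-0.1, 0.0, -0.2]
finger_gap: 0.0
grip_force: 0.0
```

>>> send_rows(deltas=[{"gripper": 1,"x": 0,"y": 0,"z": 0.0015,"roll": 0},{"gripper": 1,"x": 0,"y": 0,"z": 0.0015,"roll": 0}])

```text
t: 29.35
ee_pos: [0.5782, -0.3323, 0.0789]
tool_rot: [[0.077, 0.997, 0.0], [0.997, -0.077, -0.0], [-0.0, 0.0, -1.0]]
force: [-0.0, 0.4, 2.7]
finger_gap: -0.001
grip_force: 1.2
```

>>> send_rows(deltas=[{"gripper": 1,"x": 0,"y": 0,"z": 0.0015,"roll": 0},{"gripper": 1,"x": 0,"y": 0,"z": 0.0015,"roll": 0}])

```text
t: 29.6
ee_pos: [0.5782, -0.3323, 0.0758]
tool_rot: [[0.077, 0.997, 0.0], [0.997, -0.077, 0.0], [0.0, 0.0, -1.0]]
force: [-0.1, 1.0, 2.6]
finger_gap: 0.002
grip_force: 1.2
```

>>> send_rows(deltas=[{"gripper": 1,"x": 0,"y": 0,"z": 0.0015,"roll": 0},{"gripper": 1,"x": 0,"y": 0,"z": 0.0015,"roll": 0}])

```text
t: 29.85
ee_pos: [0.5782, -0.3323, 0.0727]
tool_rot: [[0.077, 0.997, 0.0], [0.997, -0.077, -0.0], [-0.0, 0.0, -1.0]]
force: [0.4, 1.3, 2.1]
finger_gap: -0.002
grip_force: 1.3
```

>>> send_rows(deltas=[{"gripper": 1,"x": 0,"y": 0,"z": 0.0015,"roll": 0},{"gripper": 1,"x": 0,"y": 0,"z": 0.001,"roll": 0}])

```text
t: 30.1
ee_pos: [0.5781, -0.3323, 0.0702]
tool_rot: [[0.077, 0.997, -0.0], [0.997, -0.077, -0.0], [-0.0, -0.0, -1.0]]
force: [-0.3, 0.6, 3.0]
finger_gap: -0.004
grip_force: 1.2
```

>>> send_rows(deltas=[{"gripper": 1,"x": 0,"y": 0,"z": 0.001,"roll": 0},{"gripper": 1,"x": 0,"y": 0,"z": 0.001,"roll": 0}])

```text
t: 30.35
ee_pos: [0.5781, -0.3323, 0.0683]
tool_rot: [[0.077, 0.997, 0.0], [0.997, -0.077, -0.0], [-0.0, 0.0, -1.0]]
force: [-0.3, 0.8, 2.7]
finger_gap: 0.003
grip_force: 1.3
```

>>> send_rows(deltas=[{"gripper": 1,"x": 0,"y": 0,"z": -0.02,"roll": 0},{"gripper": 1,"x": -0.035,"y": 0,"z": 0,"roll": 0},{"gripper": 1,"x": -0.035,"y": 0,"z": 0,"roll": 0},{"gripper": 1,"x": 0,"y": 0,"z": 0.002,"roll": 0},{"gripper": 1,"x": 0,"y": 0,"z": 0.002,"roll": 0},{"gripper": 1,"x": 0,"y": 0,"z": 0.002,"roll": 0},{"gripper": 1,"x": 0,"y": 0,"z": 0.001,"roll": 0}])

```text
t: 31.22
ee_pos: [0.5729, -0.4013, 0.0812]
tool_rot: [[0.077, 0.997, -0.0], [0.997, -0.077, 0.0], [0.0, -0.0, -1.0]]
force: [0.2, -0.0, 0.5]
finger_gap: -0.002
grip_force: 0.0
```

>>> send_rows(deltas=[{"gripper": 1,"x": 0,"y": 0,"z": 0.0015,"roll": 0},{"gripper": 1,"x": 0,"y": 0,"z": 0.0015,"roll": 0}])

```text
t: 31.48
ee_pos: [0.5728, -0.4019, 0.0783]
tool_rot: [[0.077, 0.997, 0.0], [0.997, -0.077, -0.0], [-0.0, 0.0, -1.0]]
force: [0.2, 0.5, 0.1]
finger_gap: -0.002
grip_force: 0.0
```

>>> send_rows(deltas=[{"gripper": 1,"x": 0,"y": 0,"z": 0.0015,"roll": 0},{"gripper": 1,"x": 0,"y": 0,"z": 0.0015,"roll": 0}])

```text
t: 31.72
ee_pos: [0.5727, -0.4021, 0.0752]
tool_rot: [[0.077, 0.997, -0.0], [0.997, -0.077, 0.0], [0.0, -0.0, -1.0]]
force: [-0.9, 0.8, -0.4]
finger_gap: -0.004
grip_force: 0.0
```

>>> send_rows(deltas=[{"gripper": 1,"x": 0,"y": 0,"z": 0.001,"roll": 0},{"gripper": 1,"x": 0,"y": 0,"z": 0.001,"roll": 0}])

```text
t: 31.98
ee_pos: [0.5727, -0.4021, 0.0732]
tool_rot: [[0.077, 0.997, -0.0], [0.997, -0.077, 0.0], [0.0, -0.0, -1.0]]
force: [-0.0, 0.0, 0.5]
finger_gap: -0.001
grip_force: 0.0
```

>>> send_rows(deltas=[{"gripper": 1,"x": 0,"y": 0,"z": 0.001,"roll": 0},{"gripper": 1,"x": 0,"y": 0,"z": 0.001,"roll": 0}])

```text
t: 32.22
ee_pos: [0.5727, -0.4021, 0.0713]
tool_rot: [[0.077, 0.997, 0.0], [0.997, -0.077, 0.0], [0.0, 0.0, -1.0]]
force: [0.4, 0.5, 0.2]
finger_gap: 0.002
grip_force: 0.7
```

>>> send_rows(deltas=[{"gripper": 1,"x": 0,"y": 0,"z": 0.001,"roll": 0},{"gripper": 1,"x": 0,"y": 0,"z": 0.001,"roll": 0}])

```text
t: 32.48
ee_pos: [0.5727, -0.402, 0.0692]
tool_rot: [[0.077, 0.997, -0.0], [0.997, -0.077, 0.0], [0.0, -0.0, -1.0]]
force: [-0.0, -0.6, 0.6]
finger_gap: 0.002
grip_force: 0.0
```

>>> send_rows(deltas=[{"gripper": 1,"x": 0,"y": 0,"z": 0.001,"roll": 0},{"gripper": 1,"x": 0,"y": 0,"z": 0.001,"roll": 0}])

```text
t: 32.72
ee_pos: [0.5731, -0.4021, 0.0679]
tool_rot: [[0.077, 0.997, 0.001], [0.997, -0.077, -0.0], [-0.0, 0.001, -1.0]]
force: [-0.8, 3.2, 12.1]
finger_gap: -0.001
grip_force: 5.8
```

>>> send_rows(deltas=[{"gripper": 1,"x": 0,"y": 0,"z": 0.0005,"roll": 0},{"gripper": 1,"x": 0,"y": 0,"z": 0,"roll": 0}])

```text
t: 32.98
ee_pos: [0.5732, -0.4021, 0.0679]
tool_rot: [[0.077, 0.997, 0.001], [0.997, -0.077, -0.001], [-0.0, 0.002, -1.0]]
force: [-0.7, 2.9, 11.0]
finger_gap: 0.005
grip_force: 5.2
```

>>> send_rows(deltas=[{"gripper": 1,"x": 0,"y": 0,"z": 0.0005,"roll": 0},{"gripper": 1,"x": 0,"y": 0,"z": 0,"roll": 0}])

```text
t: 33.22
ee_pos: [0.5734, -0.402, 0.0676]
tool_rot: [[0.077, 0.997, 0.002], [0.997, -0.077, -0.0], [-0.0, 0.002, -1.0]]
force: [0.0, 4.2, 13.0]
finger_gap: -0.0
grip_force: 6.7
```

>>> send_rows(deltas=[{"gripper": 1,"x": 0,"y": 0,"z": -0.012,"roll": 0},{"gripper": 1,"x": 0.035,"y": 0,"z": 0,"roll": 0},{"gripper": 1,"x": 0.035,"y": 0,"z": 0,"roll": 0},{"gripper": 1,"x": 0,"y": 0,"z": 0.004,"roll": 0},{"gripper": 1,"x": 0,"y": 0,"z": 0.003,"roll": 0},{"gripper": 1,"x": 0,"y": 0,"z": 0.002,"roll": 0},{"gripper": 1,"x": 0,"y": 0,"z": 0,"roll": 0}])

```text
t: 34.1
ee_pos: [0.5778, -0.3329, 0.069]
tool_rot: [[0.078, 0.997, -0.0], [0.997, -0.078, 0.0], [0.0, -0.0, -1.0]]
force: [-0.2, 0.0, 0.1]
finger_gap: 0.002
grip_force: 0.0
```

>>> send_rows(deltas=[{"gripper": 1,"x": 0,"y": 0,"z": 0.001,"roll": 0},{"gripper": 1,"x": 0,"y": 0,"z": 0.001,"roll": 0}])

```text
t: 34.35
ee_pos: [0.5781, -0.3325, 0.0673]
tool_rot: [[0.078, 0.997, 0.0], [0.997, -0.078, -0.0], [-0.0, 0.0, -1.0]]
force: [-0.0, 1.1, 0.1]
finger_gap: 0.005
grip_force: 0.0
```

>>> send_rows(deltas=[{"gripper": 1,"x": 0,"y": 0,"z": 0.001,"roll": 0},{"gripper": 1,"x": 0,"y": 0,"z": 0.001,"roll": 0}])

```text
t: 34.6
ee_pos: [0.5782, -0.3323, 0.0654]
tool_rot: [[0.077, 0.997, 0.0], [0.997, -0.077, -0.0], [-0.0, 0.0, -1.0]]
force: [-0.2, 1.2, 0.7]
finger_gap: -0.003
grip_force: 0.4
```

>>> send_rows(deltas=[{"gripper": 1,"x": 0,"y": 0,"z": 0.001,"roll": 0},{"gripper": 1,"x": 0,"y": 0,"z": 0.001,"roll": 0}])

```text
t: 34.85
ee_pos: [0.5781, -0.3322, 0.0632]
tool_rot: [[0.077, 0.997, -0.0], [0.997, -0.077, 0.0], [0.0, -0.0, -1.0]]
force: [-0.3, -0.4, 0.1]
finger_gap: -0.003
grip_force: 0.0
```

>>> send_rows(deltas=[{"gripper": 1,"x": 0,"y": 0,"z": 0.001,"roll": 0},{"gripper": 1,"x": 0,"y": 0,"z": 0.001,"roll": 0}])

```text
t: 35.1
ee_pos: [0.5789, -0.3324, 0.0626]
tool_rot: [[0.077, 0.997, 0.002], [0.997, -0.077, -0.001], [-0.0, 0.002, -1.0]]
force: [-2.1, 3.8, 19.9]
finger_gap: -0.005
grip_force: 10.0
```

>>> send_rows(deltas=[{"gripper": 1,"x": 0,"y": 0,"z": 0.001,"roll": 0},{"gripper": 1,"x": 0,"y": 0,"z": 0.001,"roll": 0}])

```text
t: 35.35
ee_pos: [0.5797, -0.3325, 0.0623]
tool_rot: [[0.077, 0.997, 0.004], [0.997, -0.077, -0.001], [-0.001, 0.004, -1.0]]
force: [-4.7, 8.3, 38.1]
finger_gap: -0.0
grip_force: 19.1
```

Run:
```python
from h import *
c=read_camera("top");o=sensors.get_obs();print(o["force"],o["ee_pos"])
hsv=cv2.cvtColor(c["frame"],cv2.COLOR_RGB2HSV);m=cv2.inRange(hsv,np.array((19,50,60)),np.array((36,220,255)));m[:160]=0;m[215:]=0;m[:,:320]=0
for k in cv2.findContours(m,0,2)[0]:
    if cv2.contourArea(k)>15:
        P=np.array([ray(c,u,v,.065)[:2] for u,v in k[:,0]+0.],np.float32)*1000;r=cv2.minAreaRect(P);print(np.round(r[0]),np.round(r[1]),r[2],np.round(cv2.boxPoints(r)).tolist())
```

```text
[-4.13720522  7.66178068 31.07764055] [ 0.57976292 -0.33253983  0.06233787]
```

>>> send_rows(deltas=[{"gripper": 1,"x": 0,"y": 0,"z": -0.02,"roll": 0},{"gripper": 1,"x": -0.035,"y": 0,"z": 0,"roll": 0},{"gripper": 1,"x": -0.037,"y": 0,"z": 0,"roll": 0},{"gripper": 1,"x": 0,"y": 0,"z": 0.006,"roll": 0},{"gripper": 1,"x": 0,"y": 0,"z": 0.002,"roll": 0},{"gripper": 1,"x": 0,"y": 0,"z": 0.002,"roll": 0},{"gripper": 1,"x": 0,"y": 0,"z": 0,"roll": 0}])

```text
t: 36.28
ee_pos: [0.5727, -0.4033, 0.0693]
tool_rot: [[0.077, 0.997, -0.0], [0.997, -0.077, 0.0], [0.0, -0.0, -1.0]]
force: [0.6, -0.5, -0.5]
finger_gap: -0.0
grip_force: 0.0
```

>>> send_rows(deltas=[{"gripper": 1,"x": 0,"y": 0,"z": 0.001,"roll": 0},{"gripper": 1,"x": 0,"y": 0,"z": 0.001,"roll": 0}])

```text
t: 36.52
ee_pos: [0.5727, -0.4039, 0.0674]
tool_rot: [[0.077, 0.997, 0.0], [0.997, -0.077, -0.0], [-0.0, 0.0, -1.0]]
force: [-0.3, 1.0, 1.2]
finger_gap: -0.003
grip_force: 0.6
```

>>> send_rows(deltas=[{"gripper": 1,"x": 0,"y": 0,"z": 0.001,"roll": 0},{"gripper": 1,"x": 0,"y": 0,"z": 0,"roll": 0}])

```text
t: 36.78
ee_pos: [0.573, -0.4041, 0.0671]
tool_rot: [[0.077, 0.997, 0.001], [0.997, -0.077, -0.0], [-0.0, 0.001, -1.0]]
force: [0.2, 1.7, 7.9]
finger_gap: 0.0
grip_force: 3.9
```

>>> send_rows(deltas=[{"gripper": 1,"x": 0,"y": 0,"z": 0.001,"roll": 0},{"gripper": 1,"x": 0,"y": 0,"z": 0,"roll": 0}])

```text
t: 37.02
ee_pos: [0.5734, -0.4042, 0.0669]
tool_rot: [[0.077, 0.997, 0.002], [0.997, -0.077, -0.001], [-0.001, 0.002, -1.0]]
force: [-1.9, 4.0, 15.5]
finger_gap: 0.004
grip_force: 7.7
```

>>> send_rows(deltas=[{"gripper": 1,"x": 0,"y": 0,"z": -0.02,"roll": 0},{"gripper": 1,"x": 0,"y": 0,"z": -0.05,"roll": 0},{"gripper": 1,"x": 0,"y": -0.06,"z": -0.05,"roll": 0},{"gripper": 1,"x": 0,"y": -0.06,"z": 0,"roll": 0},{"gripper": 1,"x": 0,"y": -0.06,"z": 0,"roll": 0},{"gripper": 1,"x": 0,"y": 0,"z": 0,"roll": 0},{"gripper": 1,"x": 0,"y": 0,"z": 0,"roll": 0}])

```text
t: 37.9
ee_pos: [0.4053, -0.3914, 0.1758]
tool_rot: [[0.078, 0.997, 0.001], [0.997, -0.078, -0.001], [-0.001, 0.001, -1.0]]
force: [0.5, -0.8, 0.0]
finger_gap: -0.004
grip_force: 0.0
```

Run:
```python
from h import *
c=read_camera("top");o=sensors.get_obs();print(o["t"],o["force"],o["ee_pos"])
hsv=cv2.cvtColor(c["frame"],cv2.COLOR_RGB2HSV);m=cv2.inRange(hsv,np.array((19,50,60)),np.array((36,220,255)));m[:170]=0;m[215:]=0;m[:,:310]=0
for k in cv2.findContours(m,0,2)[0]:
    if cv2.contourArea(k)>15:
        P=np.array([ray(c,u,v,.065)[:2] for u,v in k[:,0]+0.],np.float32)*1000;r=cv2.minAreaRect(P);print(np.round(r[0]),np.round(r[1]),round(r[2],1),np.round(cv2.boxPoints(r)).tolist())
wood(c,.02,(130,195,275,270))
```

```text
37.95 [ 0.16089076 -0.3175637   0.02774772] [ 0.40588115 -0.39139639  0.17561375]
[ 575. -332.] [236.  14.] 86.3 [[560.0, -449.0], [575.0, -450.0], [590.0, -214.0], [575.0, -213.0]]
[386. 290.] [ 43. 112.] 2 [[362.0, 346.0], [366.0, 233.0], [409.0, 235.0], [405.0, 347.0]]
[464. 300.] [ 51. 118.] 4 [[434.0, 357.0], [442.0, 239.0], [493.0, 243.0], [485.0, 360.0]]
[548. 182.] [381.  29.] 89 [[532.0, -8.0], [561.0, -8.0], [565.0, 373.0], [536.0, 373.0]]
```

```bash
python3 -c "
from h import *
print(env.close_job())"
```

```text
the job is handed in; nothing more can be done
None
```

I handed the job in at about 38 s: the cameras show both offcuts in the bin, and the stick pressed to a hard stop at both clips (15–38 N) and is released, but the hand-in gave no verdict.

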